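Stack a toroidal choke and its mounting kit on a chassis stud

ROBOT

A 6-joint arm with a two-finger parallel gripper is mounted at the origin on the work surface. World frame = base frame: x ahead of the robot, y to its left, z up, the work surface at z = 0. Lengths are in m, angles in rad, forces in N, time in s.
With the tool pointing down it reaches from about 0.35 to 0.775 m from the base axis. Payload 7.3 kg.
Tool frame: the origin (TCP) lies at the very end of the fingers, on their centre line; the grasp point (between the pads) lies 19 mm behind it (robot.tcp_to_grasp is the distance from the TCP to the grasp point, in m); z points along the fingers, y is the direction in which the jaws open and shut (so a half turn about z gives the same grasp; the last joint's range is limited). The gripper opens to 92 mm and grips with 3 to 60 N. Pads are 19 mm wide; open, the fingers measure 130 mm over their backs; the gripper's body (75 mm by 190 mm) begins 47 mm behind the grasp point.
Start: joints at [-1.367, 0.342, 1.524, -0, 1.275, -0.146], TCP at [0.18, -0.493, 0.227] pointing down, gripper open.
Joint ranges: [-2.53, 2.53], [-0.77, 2.02], [0.04, 2.7], [-1, 4.14], [0.28, 2.66], [-3.11, 3.11]. Speed limits (rad/s): [2.57, 2.57, 3.14, 3.14, 3.14, 3.14].

INTERFACE

Orientations are given as [roll, pitch, yaw] about the fixed x, y, z axes, in that order (R = Rz(yaw) Ry(pitch) Rx(roll)).
In Python, from cell import robot gives the robot as it stands.
- The arm moves only by the tool arm_command, never from a script. Its argument "motion" is a list that holds one entry, the list of rows, each a list of 7 numbers: the turn, a rotation vector about the tool's x, y, z in units of 90 degrees (1.0 is 90 degrees), then the shift along the tool's x, y, z in units of 30 cm (1.0 is 30 cm), then the opening, from -1 (shut) to 1 (fully open). In form: [[[wx, wy, wz, tx, ty, tz, grip], ...]]. A call has 1 to 8 rows; each row is the pose to reach, as a shift and turn from the pose commanded when the call began, along the tool's axes at that moment; what a row does not reach only later rows make up. A row lasts 1/10 s, in which the tool goes at most 50 mm and 8.59 degrees, less where a joint would pass 70% of its speed; a pose out of reach is approached as far as the arm can. A call with a number of a shift or a turn outside -1 to 1 is refused whole. A call with a gripper value outside its range is refused whole. The fingers move at their own pace and stop on an object; "grip_force" is the grip in N (left out, the last holds). Time passes only in rows, so rows that repeat a pose let the fingers close. It gives the time, the measured TCP pose, the force and the opening at its end, in the units of the state.
- robot.observe(): the state, without advancing time (a new reading comes with each control period).
- robot.read_camera(name): name is "side" or "top"; returns a dict with "image" (420x560x3 uint8, red, green, blue), "z_map" (420x560 float32, m along the optical axis (not along the pixel's ray), 0 where there is no reading), "fov_y" (degrees; the focal length in pixels is half the picture's height over the tangent of half this angle, whatever the lens; pixels are square), "cx", "cy" (the principal point, pixels), "cam_to_world" (4x4, takes a point from camera to world coordinates). Camera axes: x right, y down, z forward; pixel columns grow to the right and rows downward; lengths in m; the calibration is good to about 2 mm. A picture is of the moment at which its call begins.
- robot.hand_in(): hands the job in, once; it reports no verdict.
The state is a dict: "time": time; "qpos": joint angles; "qvel": joint speeds; "joint_efforts": joint torques, N m; "tool_pos": TCP position; "tool_rot": TCP orientation; "contact_force": force on the tool from outside, world axes, zero at the start; "torque": the same for the moment, N m; "opening": finger opening in m.
Only numpy, scipy, OpenCV 4.12 (cv2) and the standard library are available. Lean on these libraries where they do the work, as an engineer would, in place of code of your own. Each camera call takes 0.05 s, during which the arm holds its last target.

TASK

Mount the copper-wound choke on the upright stud of the power-supply chassis, ready for its nut: thread the parts over the stud so that, from the bottom up, the large rubber pad lies on the chassis, then the choke, then the small rubber pad, and on top the steel dished washer with its rim up, each lying flat on the one below. Set the choke down gently rather than letting it drop, let go of everything, and leave the decade box, the multimeter and the tin of nuts where they are.

Things in the scene. Friction and masses are not known exactly. Their poses are not given: they have to be found in the camera images.
- base_pad: large rubber pad: flat black ring, outer diameter 66 mm, hole 20 mm, 6 mm thick, about 20 g, stiff; lies flat loose on the bench. Origin: centre of its underside (in the middle of the hole), z up.
- choke: toroidal choke: grey ring core wound with copper wire in two halves, outer diameter 64 mm, hole 24 mm, 28 mm high, about 0.38 kg, round and graspable in any direction; lies flat loose on the bench. Origin: centre of its underside, z up.
- top_pad: small rubber pad: flat black ring, outer diameter 50 mm, hole 20 mm, 6 mm thick, about 12 g, stiff; lies flat loose on the bench. Origin: centre of its underside, z up.
- dish: dished washer: bright steel ring, outer diameter 54 mm, hole 18 mm, floor 3 mm thick, with a rim 3 mm wide standing up round its outer edge to 7 mm total height, about 30 g; lies loose on the bench, rim already up. Origin: centre of its underside, z up.
- stud (a point): foot of the threaded stud, on the stud's axis at the chassis plate's top face (20 mm above the bench). The stud is a bare upright steel rod 8 mm in diameter and 53 mm tall above this point, its last 7 mm tapered to 3 mm; it is the only stud. x axis points along the chassis to its circuit board, z up.
- chassis: fixed chassis: folded steel plate 190 mm (x) by 130 mm (y), top face 20 mm above the bench. Origin: centre of its underside, on the bench; the stud stands at x = -35 mm, y = 0. A circuit board with capacitors, a rectifier and a terminal block, up to 38 mm above the plate, fills the +x end beyond x = 50 mm (so 85 mm from the stud); the rest of the plate is bare.
- decade_box: bystander: black resistance decade box 95 by 135 mm, 64 mm high over its knobs, loose. Origin: centre of its underside.
- multimeter: bystander: orange hand-held multimeter lying flat, 170 mm (x) by 80 mm (y), 45 mm high, loose. Origin: centre of its underside.
- nut_tin: bystander: round steel tin of nuts, 80 mm in diameter, 18 mm high, loose; nothing in it is needed. Origin: centre of its underside.
Not all that is in view belongs to the job. Leave any red or turquoise look-alike of the dish alone.

How it is judged:
By the outcome, as a careful person would: the job done as asked, in the order asked, and still so for the second after the job is handed in, with the robot touching nothing.
It also fails if it takes over 102 s, if anything falls off the work surface, if the arm or the gripper's body presses on something with over 40 N, if the wrist force passes 120 N, or if a joint passes its speed limit or range.

## Working session

There is one attempt and no reset: what is moved stays moved. The work goes in short steps, Python scripts to look and compute and a tool call to move; the robot and the scene stay as the last step left them, time stands still between calls to the robot, and variables do not carry over. Pictures are saved under pics/ and viewed, and the job is handed in when it is done.

Besides the shell and the picture viewer there is one more tool, called after "Call:" as name(argument=value, ...) on one line, values as JSON. arm_command: Moves the arm, as the interface text tells. Its arguments: {"type":"object","properties":{"motion":{"type":"array"},"grip_force":{"type":"number"}},"required":["motion"]}

```bash
ls; mkdir -p pics
cat > h.py <<'E'
import numpy as np, cv2
from cell import robot
def cam(n):
    d=robot.read_camera(n); return d
def f(d): return d['image'].shape[0]/2/np.tan(np.radians(d['fov_y'])/2)
def ray(d,u,v,z):
    M=np.array(d['cam_to_world']); r=M[:3,:3]@np.array([(u-d['cx'])/f(d),(v-d['cy'])/f(d),1]); o=M[:3,3]
    return o+r*(z-o[2])/r[2]
def proj(d,p):
    M=np.linalg.inv(np.array(d['cam_to_world'])); q=M[:3,:3]@np.array(p)+M[:3,3]
    return q[0]/q[2]*f(d)+d['cx'],q[1]/q[2]*f(d)+d['cy']
def save(d,name): cv2.imwrite('pics/'+name,cv2.cvtColor(d['image'],cv2.COLOR_RGB2BGR))
E
python3 - <<'E'
from h import *
for n in('top','side'):
    d=cam(n); save(d,n+'0.png'); print(n,d['fov_y'],d['cx'],d['cy'],np.round(d['cam_to_world'],3))
    np.savez('/tmp/'+n+'0.npz',**{k:v for k,v in d.items()})
print(robot.observe())
E
```

```text
pics
top 43.10476193231732 281.1311060061124 214.9736425491965 [[ 0.015 -0.998  0.066  0.542]
 [-1.    -0.015  0.012 -0.009]
 [-0.011 -0.066 -0.998  1.173]
 [ 0.     0.     0.     1.   ]]
side 52.58470505644775 277.7447605139861 209.05191226294198 [[-0.943 -0.181  0.279  0.363]
 [-0.333  0.533 -0.778  0.703]
 [-0.008 -0.827 -0.563  0.55 ]
 [ 0.     0.     0.     1.   ]]
{'time': 0.1, 'qpos': array([-1.36698509e+00,  3.42649178e-01,  1.52494106e+00,  9.43966671e-06,
        1.27537252e+00, -1.45991680e-01]), 'qvel': array([-0.00128726, -0.00231495, -0.00027812,  0.00027897, -0.00163499,
       -0.00104631]), 'joint_efforts': array([ 2.05517412e-03, -4.32002378e+01, -2.44696999e+01,  7.19573954e-02,
        5.25967323e-02, -4.78992206e-05]), 'tool_pos': array([ 0.17987751, -0.49283615,  0.22610963]), 'tool_rot': array([-3.14023843e+00, -2.08245633e-04,  3.49800019e-01]), 'contact_force': array([ 0.1155169 , -0.45519514, -0.1291061 ]), 'torque': array([0.04097956, 0.00959065, 0.01892338]), 'opening': 0.09192306315821265}
```

View pics/top0.png

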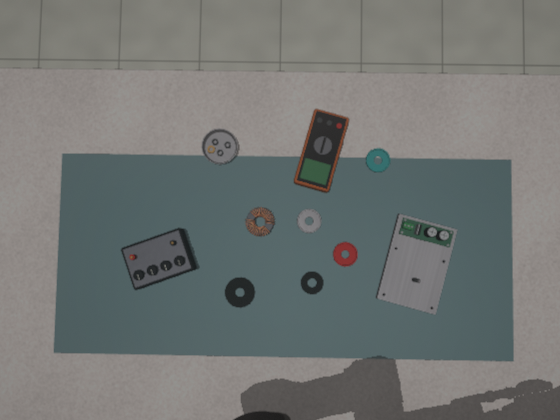

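View pics/side0.png

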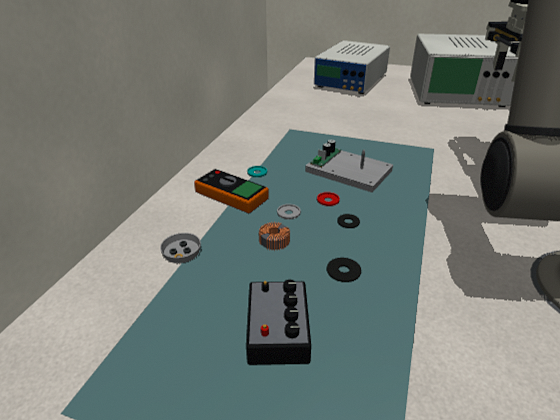

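The top view shows:
- base pad (240,292)
- small pad (312,283)
- choke (260,222)
- stud on the chassis, about (417,281)

There are three dish-like rings: silver (309,221), red (345,254) and turquoise (378,160). The silver one fits "bright steel". I'll check it in an enlarged crop and measure everything.

Run:
```python
from h import *
d=dict(np.load('/tmp/top0.npz')); s=dict(np.load('/tmp/side0.npz'))
im=d['image'];hsv=cv2.cvtColor(im,cv2.COLOR_RGB2HSV)
def crop(im,x0,x1,y0,y1,k): return cv2.resize(im[y0:y1,x0:x1],None,fx=k,fy=k,interpolation=cv2.INTER_NEAREST)
a=crop(im,215,465,190,320,3); b=crop(s['image'],235,400,125,290,3)
cv2.imwrite('pics/ctop.png',a[:,:,::-1]); cv2.imwrite('pics/cside.png',b[:,:,::-1])
print(hsv[222,245:275].tolist()[::3]); 
for u,v in((309,212),(281,240),(240,283),(395,260)): print(hsv[v,u])
# background = mat colour hue ; objects= far from the mat colour
mat=np.median(im[300:340,100:200].reshape(-1,3),0)
diff=np.abs(im.astype(int)-mat).sum(2)
m=(diff>45).astype(np.uint8)
n,l,st,c=cv2.connectedComponentsWithStats(m)
for i in range(1,n):
    if 80<st[i,4]<9000:
        cs,_=cv2.findContours((l==i).astype(np.uint8),cv2.RETR_EXTERNAL,cv2.CHAIN_APPROX_NONE)
        k=max(cs,key=len); 
        if len(k)<5: continue
        e=cv2.fitEllipse(k); u,v=e[0]
        print(st[i].tolist(),np.round(e[0],1),np.round(e[1],1),[np.round(ray(d,u,v,z)[:2],4).tolist() for z in(0.003,0.006,0.014,0.028)])
```

```text
[[15, 11, 91], [12, 77, 100], [11, 109, 131], [9, 104, 91], [95, 48, 106], [95, 48, 106], [92, 46, 105], [10, 92, 91], [10, 103, 114], [9, 60, 68]]
[135   4 124]
[ 93  45 107]
[90 26 40]
[135   4 123]
[0, 0, 41, 59, 2324] [19.4 28.2] [44.6 70.1] [[1.0347, 0.606], [1.0335, 0.6044], [1.0301, 0.6002], [1.0242, 0.5928]]
[443, 0, 80, 65, 5128] [482.5  31.8] [73.9 94.6] [[1.0379, -0.4408], [1.0366, -0.4397], [1.0332, -0.4367], [1.0273, -0.4316]]
[524, 0, 36, 65, 2311] [541.7  31.6] [39.6 79.3] [[1.0398, -0.5731], [1.0385, -0.5716], [1.0351, -0.5678], [1.0291, -0.561]]
[246, 207, 29, 29, 518] [260.5 221.6] [26.6 28.6] [[0.6034, 0.0506], [0.6033, 0.0505], [0.6029, 0.0501], [0.6021, 0.0494]]
[298, 209, 23, 23, 351] [308.6 220.4] [21.8 22.4] [[0.6076, -0.0554], [0.6074, -0.0553], [0.607, -0.0549], [0.6062, -0.0544]]
[376, 214, 81, 101, 5057] [415.9 263.9] [ 71.1 104.8] [[0.5159, -0.2909], [0.5159, -0.2902], [0.5161, -0.2882], [0.5164, -0.2848]]
[121, 227, 79, 64, 1113] [159.3 258.1] [51.6 81.8] [[0.5199, 0.2717], [0.5199, 0.271], [0.5201, 0.269], [0.5203, 0.2657]]
[333, 242, 25, 25, 451] [344.9 253.9] [24.  24.4] [[0.5354, -0.1358], [0.5354, -0.1355], [0.5355, -0.1346], [0.5356, -0.1331]]
[174, 255, 12, 12, 111] [179.4 260.3] [10.8 11.5] [[0.5158, 0.2274], [0.5158, 0.2267], [0.516, 0.2251], [0.5163, 0.2223]]
[160, 260, 13, 11, 104] [165.7 265. ] [10.3 12.1] [[0.5049, 0.2572], [0.505, 0.2565], [0.5052, 0.2547], [0.5057, 0.2515]]
[301, 271, 23, 23, 364] [311.7 282.3] [22.2 22.3] [[0.4723, -0.0638], [0.4725, -0.0637], [0.473, -0.0633], [0.4738, -0.0627]]
[225, 277, 30, 31, 681] [239.5 291.9] [29.4 30. ] [[0.449, 0.0937], [0.4492, 0.0934], [0.4499, 0.0927], [0.451, 0.0915]]
[481, 398, 33, 16, 264] [494.7 404.4] [10.4 34.7] [[0.2183, -0.4591], [0.2192, -0.458], [0.2214, -0.4549], [0.2252, -0.4495]]
[317, 411, 38, 9, 190] [345. 416.] [ 6.5 46.5] [[0.188, -0.1385], [0.1889, -0.1382], [0.1913, -0.1373], [0.1956, -0.1358]]
```

View pics/ctop.png

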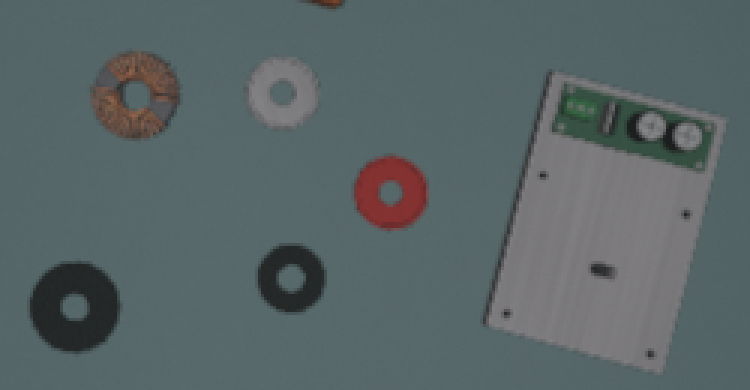

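View pics/cside.png

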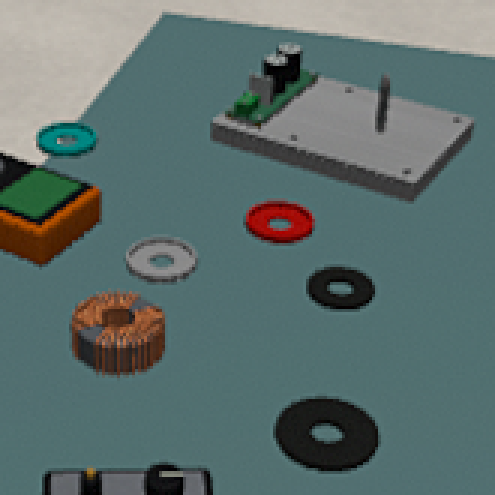

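The crop confirms that the silver ring at (309,221) is the bright steel dish with its rim up. The red and turquoise rings are the decoys. Next I'll locate the stud and cross-check with the side view.

Run:
```python
from h import *
d=dict(np.load('/tmp/top0.npz')); s=dict(np.load('/tmp/side0.npz'))
R=lambda x:np.round(x,4).tolist()
# stud top view dark blob
g=cv2.cvtColor(d['image'],cv2.COLOR_RGB2GRAY)
print(g[274:288,406:428])
gs=cv2.cvtColor(s['image'],cv2.COLOR_RGB2GRAY); print(gs[146:174,355:370])
im=s['image'];mat=np.median(im[340:370,200:230].reshape(-1,3),0)
gray=gs
def comp(mask,name,zs):
    n,l,st,c=cv2.connectedComponentsWithStats(mask.astype(np.uint8))
    for i in range(1,n):
        if 100<st[i,4]<2500:
            cs,_=cv2.findContours((l==i).astype(np.uint8),cv2.RETR_EXTERNAL,cv2.CHAIN_APPROX_NONE)
            e=cv2.fitEllipse(max(cs,key=len)); print(name,st[i].tolist(),R(e[0]),[R(ray(s,*e[0],z)[:2]) for z in zs])
W=np.zeros(gs.shape,bool);W[200:290,240:375]=1
comp((gs<60)&W,'dark',(0.003,0.006))
hs=cv2.cvtColor(im,cv2.COLOR_RGB2HSV)
comp((hs[...,1]<40)&(gs>90)&W,'dish',(0.0035,0.007))
comp((hs[...,0]<20)&(hs[...,1]>60)&W,'choke',(0.014,))
for x,y in((.6025,.05),(.607,-.055),(.4725,-.0637),(.449,.0935)):print(R(proj(s,[x,y,.006])))
```

```text
[[122 121 122 124 122 120 121 122 123 122 122 122 124 124 123 124 124 123
  123 123 125 126]
 [122 121 122 124 121 119 121 122 123 121 122 122 123 123 124 123 123 123
  123 124 124 124]
 [121 121 122 123 121 120 121 122 122 121 122 124 123 124 124 123 123 122
  123 124 125 124]
 [120 121 123 122 120 117 108 100  99 101 110 124 124 123 124 123 123 122
  123 125 125 123]
 [120 122 123 122 120 107  73  57  58  62  74  95 102 113 124 123 123 123
  123 125 124 124]
 [120 123 124 121 119 102  45  40  45  47  46  54  68  87 113 122 122 122
  124 125 124 124]
 [121 122 123 120 120 106  62  42  43  47  50  57  72  89 105 124 123 122
  124 124 124 125]
 [122 124 123 121 120 116  98  75  66  58  50  59  76  94 106 123 123 124
  125 125 124 125]
 [121 124 122 119 121 122 119 109 105 101  93  88  86  94 115 123 121 122
  124 124 124 124]
 [123 124 121 120 121 123 122 121 121 122 121 117 113 113 123 122 122 123
  125 123 124 125]
 [122 122 120 120 122 122 122 120 123 123 124 124 123 123 123 122 122 125
  125 124 124 124]
 [124 123 120 121 122 122 122 121 123 123 123 124 124 124 123 122 123 125
  1
[... 2016 characters left out ...]
] [[0.7001, -0.048], [0.6982, -0.0439]]
dark [337, 214, 23, 14, 227] [348.0275, 220.6677] [[0.4733, -0.06], [0.4727, -0.0559]]
dark [259, 236, 31, 14, 234] [274.3283, 241.4414] [[0.6016, 0.0608], [0.6003, 0.0643]]
dark [326, 258, 35, 24, 625] [343.4427, 269.4175] [[0.4495, 0.0979], [0.449, 0.1013]]
dark [283, 280, 13, 10, 108] [288.9915, 284.9262] [[0.5338, 0.1706], [0.5329, 0.1735]]
dish [277, 204, 24, 14, 220] [288.4539, 210.3178] [[0.6093, -0.0554], [0.6077, -0.0505]]
choke [240, 200, 26, 13, 228] [249.7702, 204.7794] [[0.6949, -0.0336]]
choke [259, 222, 31, 28, 565] [274.0939, 235.2722] [[0.6041, 0.0548]]
[275.6567, 237.1366]
[289.3743, 209.6875]
[348.8635, 218.7097]
[344.3275, 266.7815]
```

Run:
```python
from h import *
d=dict(np.load('/tmp/top0.npz')); s=dict(np.load('/tmp/side0.npz'))
R=lambda x:np.round(x,4).tolist()
print('top foot',R(ray(d,412.8,279.2,.02)),'top tip',R(ray(d,418.8,280.8,.072)))
print('side foot',R(ray(s,361.7,167.8,.02)),'mid',R(ray(s,362.5,159,.046)),'tip',R(ray(s,363,150.5,.072)))
x,y=.479,-.2785
for z in(.02,.046,.073):print(z,R(proj(d,[x,y,z])),R(proj(s,[x,y,z])))
# chassis: corners top view -> orientation
im=d['image'];mat=np.median(im[300:340,100:200].reshape(-1,3),0)
m=(np.abs(im.astype(int)-mat).sum(2)>45).astype(np.uint8)
n,l,st,c=cv2.connectedComponentsWithStats(m)
for i in range(1,n):
    if st[i,0]==376:
        cs,_=cv2.findContours((l==i).astype(np.uint8),0,1); b=cv2.boxPoints(cv2.minAreaRect(max(cs,key=len)))
        P=np.array([ray(d,*p,.02)[:2] for p in b]); print(P); C=P.mean(0)
        for k in range(4):
            e=P[(k+1)%4]-P[k]; print(np.linalg.norm(e),np.degrees(np.arctan2(e[1],e[0])))
        print(C)
```

```text
top foot [0.4834, -0.2801, 0.02] top tip [0.483, -0.2802, 0.072]
side foot [0.484, -0.2772, 0.02] mid [0.4844, -0.2758, 0.046] tip [0.4851, -0.2711, 0.072]
0.02 [412.0442, 281.2692] [363.7376, 167.8746]
0.046 [414.9504, 281.9955] [364.8259, 158.8528]
0.073 [418.1149, 282.7862] [365.9876, 149.2215]
[[ 0.4411388  -0.19865303]
 [ 0.62606129 -0.24686799]
 [ 0.5934251  -0.37704987]
 [ 0.40941299 -0.32768695]]
0.19110470217140932 -14.613419930979965
0.13421044500493953 -104.07381723188334
0.19051811792104514 164.98343374369884
0.13287692707434248 76.18658139100667
[ 0.51750955 -0.28756446]
```

Call:
arm_command(motion=[[[0,0,0.222,0.65,-0.62,0.0,1],[0,0,0.222,0.65,-0.62,0.0,1],[0,0,0.222,0.65,-0.62,0.0,1],[0,0,0.222,0.65,-0.62,0.0,1],[0,0,0.222,0.65,-0.62,0.0,1],[0,0,0.222,0.65,-0.62,0.0,1],[0,0,0.222,0.65,-0.62,0.0,1],[0,0,0.222,0.65,-0.62,0.0,1]]], grip_force=10)

```text
time: 0.9
tool_pos: [0.2994, -0.2519, 0.2268]
tool_rot: [3.141, 0.0, 0.002]
contact_force: [-0.8, -0.5, 0.3]
opening: 0.0919
```

Call:
arm_command(motion=[[[0,0,0,0.5,-0.95,0.2,1],[0,0,0,0.5,-0.95,0.2,1],[0,0,0,0.5,-0.95,0.2,1],[0,0,0,0.5,-0.95,0.2,1],[0,0,0,0.5,-0.95,0.2,1],[0,0,0,0.5,-0.95,0.2,1],[0,0,0,0.5,-0.95,0.2,1],[0,0,0,0.5,-0.95,0.2,1]]])

```text
time: 1.7
tool_pos: [0.4504, 0.0347, 0.1655]
tool_rot: [-3.141, 0.001, 0.003]
contact_force: [0.9, -0.8, -0.3]
opening: 0.0919
```

Call:
arm_command(motion=[[[0,0,0,0,-0.2,0.1,1],[0,0,0,0,-0.2,0.2,1],[0,0,0,0,-0.2,0.3,1],[0,0,0,0,-0.2,0.3,1],[0,0,0,0,-0.2,0.3,1]]])

```text
time: 2.2
tool_pos: [0.4495, 0.092, 0.077]
tool_rot: [3.141, 0.001, -0.001]
contact_force: [0.3, -0.1, -0.0]
opening: 0.0917
```

Run:
```python
from h import *
o=robot.observe(); print(o['tool_pos'],o['tool_rot'],o['time'])
d=cam('side'); save(d,'s1.png')
```

```text
[0.44945783 0.09204024 0.0769784 ] [ 3.14119103e+00  7.72821341e-04 -8.07478683e-04] 2.2
```

View pics/s1.png

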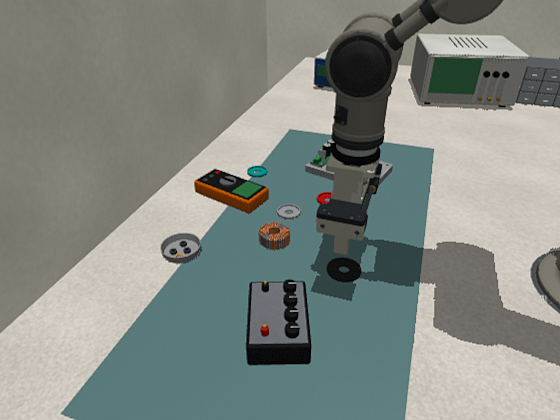

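The gripper is over the base pad (343,268). Descending and closing on it.

Call:
arm_command(motion=[[[0,0,0,0,-0.01,0.08,1],[0,0,0,0,-0.01,0.16,1],[0,0,0,0,-0.01,0.21,1],[0,0,0,0,-0.01,0.235,1],[0,0,0,0,-0.01,0.247,1],[0,0,0,0,-0.01,0.247,1]]])

```text
time: 2.85
tool_pos: [0.4498, 0.0962, 0.0033]
tool_rot: [3.142, -0.001, 0.001]
contact_force: [0.5, 0.6, 0.7]
opening: 0.0915
```

Call:
arm_command(motion=[[[0,0,0,0,0,0,0.3],[0,0,0,0,0,0,0.2],[0,0,0,0,0,0,0.2],[0,0,0,0,0,0,0.2],[0,0,0,0,0,0,0.2],[0,0,0,0,0,0,0.2]]])

```text
time: 3.45
tool_pos: [0.4492, 0.0965, 0.0028]
tool_rot: [3.141, -0.0, 0.001]
contact_force: [-0.9, 0.3, 4.5]
opening: 0.0644
```

Call:
arm_command(motion=[[[0,0,0,0,0,-0.05,0.2],[0,0,0,0,0,-0.15,0.2],[0,0,0,0,0,-0.3,0.2],[0,0,0,0,0,-0.45,0.2],[0,0,0,0,0,-0.5,0.2],[0,0,0,0,0,-0.5,0.2]]])

```text
time: 4.05
tool_pos: [0.4505, 0.0966, 0.1549]
tool_rot: [-3.141, -0.006, 0.001]
contact_force: [0.3, 0.2, -0.8]
opening: 0.0642
```

Run:
```python
from h import *
o=robot.observe(); print(o['tool_pos'],o['tool_rot'],o['time'],o['opening'])
d=cam('side'); save(d,'s2.png')
```

```text
[0.45045635 0.09660674 0.15486741] [-3.14143713e+00 -5.56478364e-03  1.16698860e-03] 4.05 0.06419731311176124
```

View pics/s2.png

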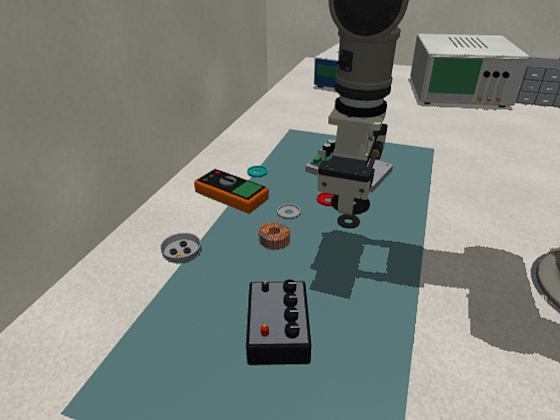

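The pad is held at about (350,204). Carrying it to the stud.

Call:
arm_command(motion=[[[0,0,0,0.11,0.15,0,0.2],[0,0,0,0.11,0.3,0,0.2],[0,0,0,0.11,0.45,0,0.2],[0,0,0,0.11,0.6,0,0.2],[0,0,0,0.11,0.75,0,0.2],[0,0,0,0.11,0.9,0,0.2],[0,0,0,0.11,0.9,0,0.2]]])

```text
time: 4.8
tool_pos: [0.4814, -0.178, 0.1502]
tool_rot: [3.141, 0.003, -0.004]
contact_force: [0.2, 0.1, -0.5]
opening: 0.0642
```

Call:
arm_command(motion=[[[0,0,0,0,0.12,0,0.2],[0,0,0,0,0.24,0,0.2],[0,0,0,0,0.34,0,0.2],[0,0,0,0,0.347,0,0.2],[0,0,0,0,0.347,0.0,0.2],[0,0,0,0,0.347,0,0.2]]])

```text
time: 5.4
tool_pos: [0.482, -0.2759, 0.1515]
tool_rot: [-3.14, 0.002, 0.002]
contact_force: [0.3, 0.5, -0.4]
opening: 0.064
```

```bash
cat > look.py <<'E'
from h import *
import sys
n=sys.argv[1]
o=robot.observe(); print(np.round(o['tool_pos'],4),np.round(o['tool_rot'],4),o['time'],o['opening'],np.round(o['contact_force'],1))
out=[]
for c,(x0,x1,y0,y1) in(('side',(290,430,80,230)),('top',(340,480,190,340))):
    d=cam(c); np.savez('/tmp/%s%s.npz'%(c,n),**d)
    out.append(cv2.resize(d['image'][y0:y1,x0:x1],None,fx=2.8,fy=2.8,interpolation=cv2.INTER_CUBIC))
cv2.imwrite('pics/L%s.png'%n,np.hstack(out)[:,:,::-1])
E
python3 look.py 3
```

```text
[ 0.482  -0.2759  0.1515] [-3.1397e+00  2.0000e-03  1.9000e-03] 5.4 0.06398296498768997 [ 0.3  0.5 -0.4]
```

View pics/L3.png

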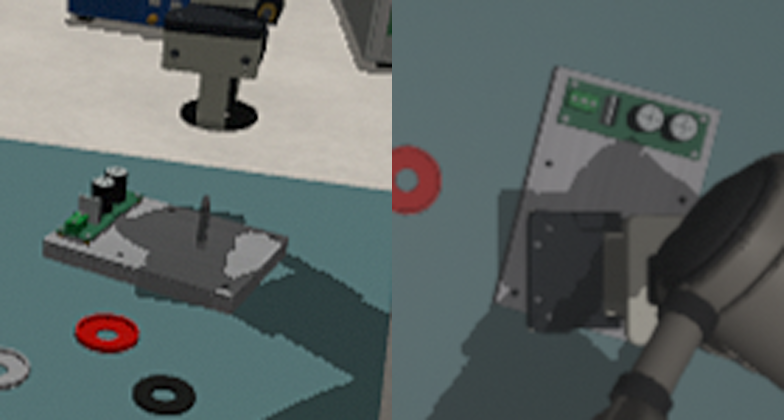

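Run:
```python
from h import *
s=dict(np.load('/tmp/side3.npz'))
g=cv2.cvtColor(s['image'],cv2.COLOR_RGB2GRAY)
m=(g<45).astype(np.uint8); m[:108]=0;m[135:]=0;m[:,:340]=0;m[:,400:]=0
xs=np.where(m.any(0))[0];ys=np.where(m.any(1))[0];print(xs.min(),xs.max(),ys.min(),ys.max())
cs,_=cv2.findContours(m,0,1);e=cv2.fitEllipse(cv2.convexHull(max(cs,key=cv2.contourArea)));print(e)
u=(xs.min()+xs.max()+1)/2
for v in(e[0][1],120.4):print(ray(s,u-.5,v,.1515))
```

```text
355 381 108 125
((375.5377197265625, 116.70045471191406), (12.494911193847656, 20.760766983032227), 10.310288429260254)
[ 0.48556181 -0.2953868   0.1515    ]
[ 0.48171153 -0.27234802  0.1515    ]
```

Call:
arm_command(motion=[[[0,0,0,0.007,0.005,0.08,0.2],[0,0,0,0.007,0.005,0.17,0.2],[0,0,0,0.007,0.005,0.25,0.2],[0,0,0,0.007,0.005,0.32,0.2],[0,0,0,0.007,0.005,0.37,0.2],[0,0,0,0.007,0.005,0.4,0.2],[0,0,0,0.007,0.005,0.41,0.2],[0,0,0,0.007,0.005,0.41,0.2]]])

```text
time: 6.3
tool_pos: [0.4847, -0.2787, 0.0298]
tool_rot: [3.142, -0.0, 0.002]
contact_force: [1.0, 0.0, -1.0]
opening: 0.0643
```

```bash
python3 look.py 4
```

```text
[ 0.4847 -0.2787  0.0298] [ 3.1415e+00 -1.0000e-04  1.6000e-03] 6.3 0.06427221739969498 [ 1.  0. -1.]
```

View pics/L4.png

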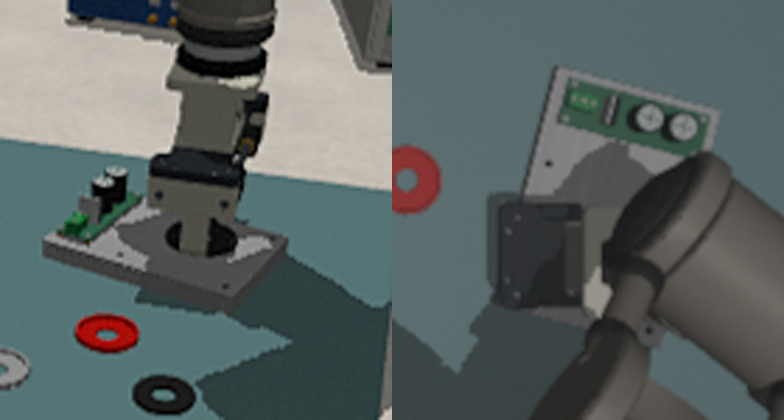

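Call:
arm_command(motion=[[[0,0,0,0,0,0.01,0.2],[0,0,0,0,0,0.02,0.2],[0,0,0,0,0,0.021,0.2]]])

```text
time: 6.7
tool_pos: [0.4844, -0.279, 0.0231]
tool_rot: [-3.141, 0.0, 0.001]
contact_force: [0.4, 0.2, -0.5]
opening: 0.064
```

Call:
arm_command(motion=[[[0,0,0,0,0,0,0.6],[0,0,0,0,0,0,1],[0,0,0,0,0,0,1],[0,0,0,0,0,0,1],[0,0,0,0,0,-0.1,1],[0,0,0,0,0,-0.25,1],[0,0,0,0,0,-0.4,1],[0,0,0,0,0,-0.4,1]]])

```text
time: 7.5
tool_pos: [0.4875, -0.2812, 0.1498]
tool_rot: [3.134, -0.01, 0.001]
contact_force: [1.0, -0.2, -0.2]
opening: 0.092
```

```bash
python3 look.py 5
```

```text
[ 0.4875 -0.2812  0.1498] [ 3.134e+00 -9.800e-03  1.200e-03] 7.5 0.09199996874946448 [ 1.  -0.2 -0.2]
```

View pics/L5.png

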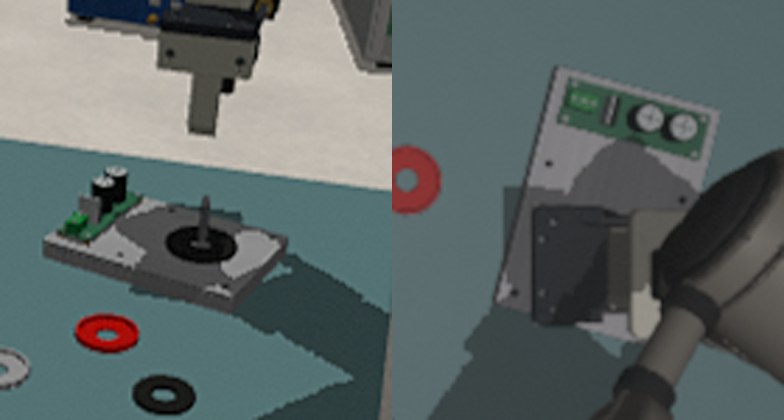

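The base pad is threaded and flat at crop (201,243). Now the choke.

Call:
arm_command(motion=[[[0,0,0,0.38,-0.9,0,1],[0,0,0,0.38,-0.9,0,1],[0,0,0,0.38,-0.9,0,1],[0,0,0,0.38,-0.9,0,1],[0,0,0,0.38,-0.9,0,1],[0,0,0,0.38,-0.9,0,1],[0,0,0,0.38,-0.9,0,1],[0,0,0,0.38,-0.9,0,1]]])

```text
time: 8.4
tool_pos: [0.5973, -0.008, 0.1413]
tool_rot: [-3.142, 0.004, 0.003]
contact_force: [0.1, -0.7, -0.5]
opening: 0.0918
```

Call:
arm_command(motion=[[[0,0,0,0.015,-0.1,0.0,1],[0,0,0,0.015,-0.2,0.0,1],[0,0,0,0.015,-0.203,0.1,1],[0,0,0,0.015,-0.203,0.2,1],[0,0,0,0.015,-0.203,0.2,1],[0,0,0,0.015,-0.203,0.2,1]]])

```text
time: 9.0
tool_pos: [0.6022, 0.0506, 0.0829]
tool_rot: [3.141, 0.002, -0.001]
contact_force: [-0.2, -0.3, -0.4]
opening: 0.0916
```

Run:
```python
from h import *
o=robot.observe(); print(o['tool_pos'],o['tool_rot'],o['time'],o['opening'])
d=cam('side'); 
cv2.imwrite('pics/s6.png',cv2.resize(d['image'][120:280,200:400],None,fx=3,fy=3)[:,:,::-1])
```

```text
[0.6021603  0.05060006 0.08294716] [ 3.14143742e+00  1.99492360e-03 -6.84452169e-04] 9.0 0.09161089523268685
```

View pics/s6.png

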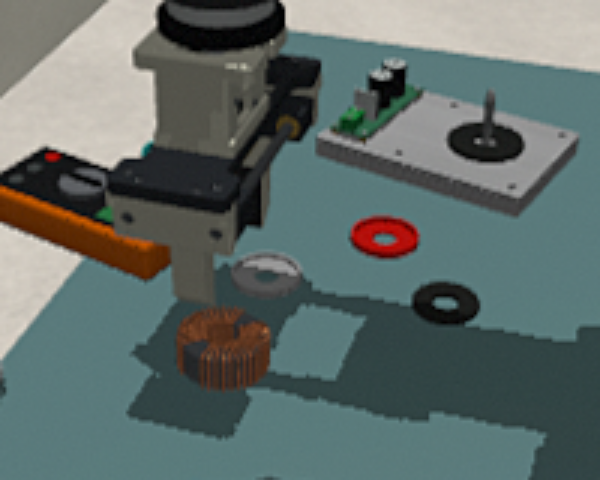

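The fingers are over the choke (crop 225,345) and clear of the dish and multimeter. Descending, with more grip force.

Call:
arm_command(motion=[[[0,0,0,0.0,0,0.08,1],[0,0,0,0,0,0.16,1],[0,0,0,0,0,0.22,1],[0,0,0,0,0,0.25,1],[0,0,0,0,0,0.25,1],[0,0,0,0,0,0.25,1]]], grip_force=20)

```text
time: 9.65
tool_pos: [0.6036, 0.0517, 0.0097]
tool_rot: [3.141, -0.002, 0.001]
contact_force: [-0.2, -0.3, 0.9]
opening: 0.0914
```

Call:
arm_command(motion=[[[0,0,0,0,0,0,0.5],[0,0,0,0,0,0,0.3],[0,0,0,0,0,0,0.2],[0,0,0,0,0,0,0.2],[0,0,0,0,0,0,0.2],[0,0,0,0,0,0,0.2]]])

```text
time: 10.25
tool_pos: [0.6029, 0.0523, 0.0087]
tool_rot: [-3.141, -0.001, 0.001]
contact_force: [0.3, 2.1, 3.3]
opening: 0.0636
```

Call:
arm_command(motion=[[[0,0,0,0,0,-0.03,0.2],[0,0,0,0,0,-0.1,0.2],[0,0,0,0,0,-0.2,0.2],[0,0,0,0,0,-0.3,0.2],[0,0,0,0,0,-0.4,0.2],[0,0,0,0,0,-0.48,0.2],[0,0,0,0,0,-0.5,0.2],[0,0,0,0,0,-0.5,0.2]]])

```text
time: 11.05
tool_pos: [0.6026, 0.0518, 0.1585]
tool_rot: [3.141, -0.001, 0.001]
contact_force: [0.1, -0.5, -4.5]
opening: 0.0632
```

Run:
```python
from h import *
o=robot.observe(); print(o['tool_pos'],o['tool_rot'],o['time'],o['opening'],o['contact_force'])
d=cam('side'); 
cv2.imwrite('pics/s7.png',cv2.resize(d['image'][80:280,200:400],None,fx=3,fy=3)[:,:,::-1])
```

```text
[0.60260766 0.05181668 0.15850636] [ 3.14125874e+00 -5.23586905e-04  1.00050248e-03] 11.05 0.06315789244243836 [ 0.0949863  -0.50924889 -4.51758357]
```

View pics/s7.png

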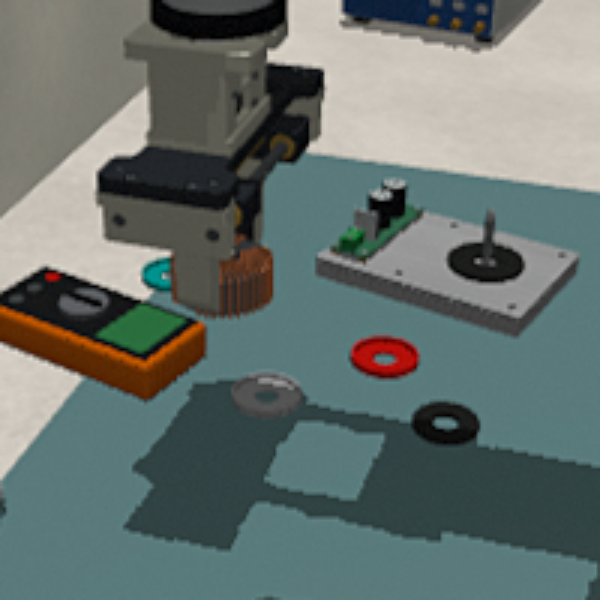

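The choke is held level. Carrying it to the stud.

Call:
arm_command(motion=[[[0,0,0,-0.05,0.1,0,0.2],[0,0,0,-0.1,0.25,0,0.2],[0,0,0,-0.15,0.4,0,0.2],[0,0,0,-0.2,0.55,0,0.2],[0,0,0,-0.25,0.7,0,0.2],[0,0,0,-0.3,0.83,0,0.2],[0,0,0,-0.33,0.9,0,0.2],[0,0,0,-0.33,0.9,0,0.2]]])

```text
time: 11.9
tool_pos: [0.5017, -0.2207, 0.1562]
tool_rot: [-3.141, 0.004, -0.003]
contact_force: [0.3, 0.2, -5.2]
opening: 0.064
```

Call:
arm_command(motion=[[[0,0,0,-0.03,0.1,0,0.2],[0,0,0,-0.06,0.18,0,0.2],[0,0,0,-0.064,0.203,0,0.2],[0,0,0,-0.064,0.203,0,0.2],[0,0,0,-0.064,0.203,0,0.2]]])

```text
time: 12.4
tool_pos: [0.4849, -0.2777, 0.1574]
tool_rot: [-3.14, 0.001, 0.002]
contact_force: [-0.3, 0.4, -4.6]
opening: 0.0634
```

```bash
python3 look.py 8
```

```text
[ 0.4849 -0.2777  0.1574] [-3.14e+00  1.20e-03  1.60e-03] 12.4 0.06340989352911229 [-0.3  0.4 -4.6]
```

View pics/L8.png

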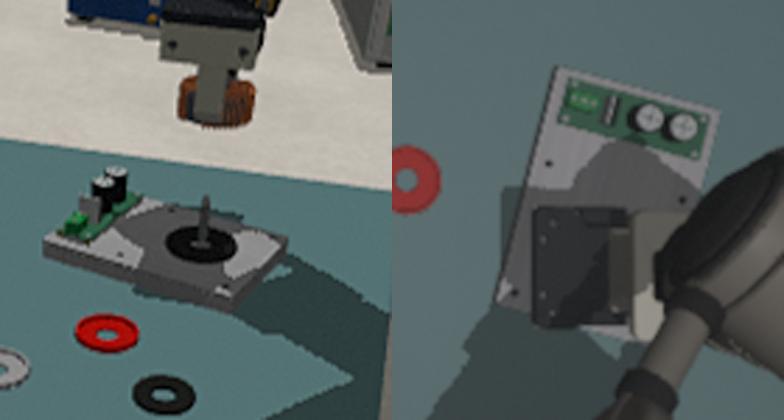

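Call:
arm_command(motion=[[[0,0,0,0,0,0.07,0.2],[0,0,0,0,0,0.15,0.2],[0,0,0,0,0,0.22,0.2],[0,0,0,0,0,0.29,0.2],[0,0,0,0,0,0.34,0.2],[0,0,0,0,0,0.37,0.2],[0,0,0,0,0,0.385,0.2],[0,0,0,0,0,0.39,0.2]]])

```text
time: 13.3
tool_pos: [0.4851, -0.2788, 0.0414]
tool_rot: [3.141, -0.0, 0.002]
contact_force: [-0.3, -0.8, -3.9]
opening: 0.0637
```

Call:
arm_command(motion=[[[0,0,0,0,0,0.003,0.2],[0,0,0,0,0,0.007,0.2],[0,0,0,0,0,0.01,0.2],[0,0,0,0,0,0.01,0.2],[0,0,0,0,0,0.01,0.2]]])

```text
time: 13.8
tool_pos: [0.4849, -0.2792, 0.0385]
tool_rot: [3.141, -0.0, 0.001]
contact_force: [0.6, -0.7, -4.5]
opening: 0.0637
```

```bash
python3 look.py 9
```

```text
[ 0.4849 -0.2792  0.0385] [ 3.1413e+00 -3.0000e-04  9.0000e-04] 13.8 0.06373081537953765 [ 0.6 -0.7 -4.5]
```

View pics/L9.png

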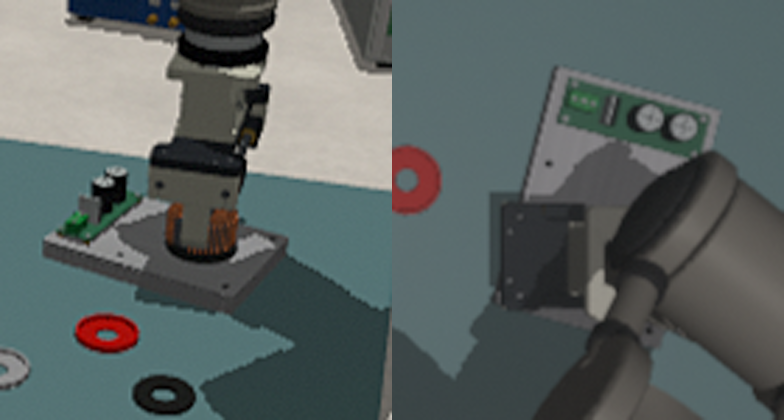

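Creep down until contact shows.

Call:
arm_command(motion=[[[0,0,0,0,0,0.003,0.2],[0,0,0,0,0,0.006,0.2],[0,0,0,0,0,0.009,0.2],[0,0,0,0,0,0.01,0.2],[0,0,0,0,0,0.01,0.2]]])

```text
time: 14.4
tool_pos: [0.4848, -0.2791, 0.0352]
tool_rot: [-3.142, 0.0, 0.001]
contact_force: [-0.7, -0.4, -4.5]
opening: 0.0636
```

Call:
arm_command(motion=[[[0,0,0,0,0,0.002,0.2],[0,0,0,0,0,0.003,0.2],[0,0,0,0,0,0.004,0.2],[0,0,0,0,0,0.004,0.2]]])

```text
time: 14.8
tool_pos: [0.4849, -0.2791, 0.0347]
tool_rot: [3.141, -0.0, 0.001]
contact_force: [-2.3, 1.0, 3.2]
opening: 0.0633
```

Contact: the vertical force changed from −4.5 to +3.2 N. Releasing.

Call:
arm_command(motion=[[[0,0,0,0,0,0,0.5],[0,0,0,0,0,0,0.8],[0,0,0,0,0,0,1],[0,0,0,0,0,0,1],[0,0,0,0,0,-0.07,1],[0,0,0,0,0,-0.2,1],[0,0,0,0,0,-0.35,1],[0,0,0,0,0,-0.4,1]]])

```text
time: 15.6
tool_pos: [0.4866, -0.2803, 0.1587]
tool_rot: [3.137, -0.006, 0.001]
contact_force: [0.0, 0.4, -0.3]
opening: 0.0919
```

```bash
python3 look.py 10
```

```text
[ 0.4866 -0.2803  0.1587] [ 3.137e+00 -5.900e-03  1.200e-03] 15.6 0.09185710313273945 [ 0.   0.4 -0.3]
```

View pics/L10.png

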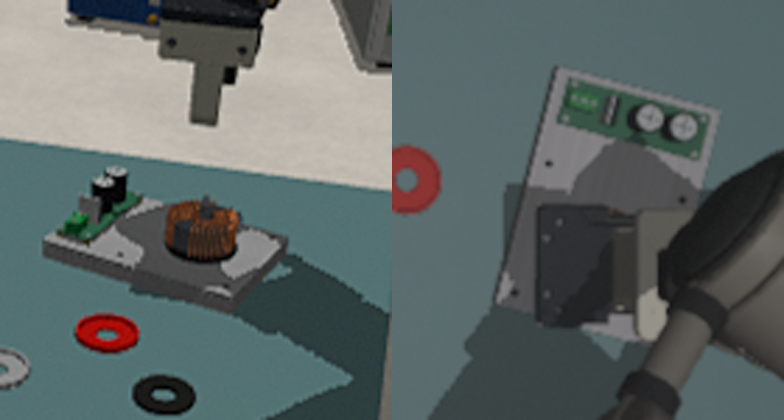

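The choke is seated on the pad over the stud. Now the small pad.

Call:
arm_command(motion=[[[0,0,0,-0.04,-0.16,0,1],[0,0,0,-0.04,-0.32,0,1],[0,0,0,-0.04,-0.48,0.05,1],[0,0,0,-0.04,-0.64,0.15,1],[0,0,0,-0.04,-0.723,0.27,1],[0,0,0,-0.04,-0.723,0.35,1],[0,0,0,-0.04,-0.723,0.35,1],[0,0,0,-0.04,-0.723,0.35,1]]])

```text
time: 16.5
tool_pos: [0.4722, -0.0623, 0.0485]
tool_rot: [-3.141, 0.002, 0.001]
contact_force: [-0.0, -0.6, 1.3]
opening: 0.0919
```

Run:
```python
from h import *
o=robot.observe(); print(o['tool_pos'],o['tool_rot'],o['time'],o['opening'])
d=cam('side'); 
cv2.imwrite('pics/s11.png',cv2.resize(d['image'][120:280,230:430],None,fx=3,fy=3)[:,:,::-1])
```

```text
[ 0.47220818 -0.06227581  0.04853788] [-3.14118617e+00  1.84367505e-03  9.76697210e-04] 16.5 0.09187854784834867
```

View pics/s11.png

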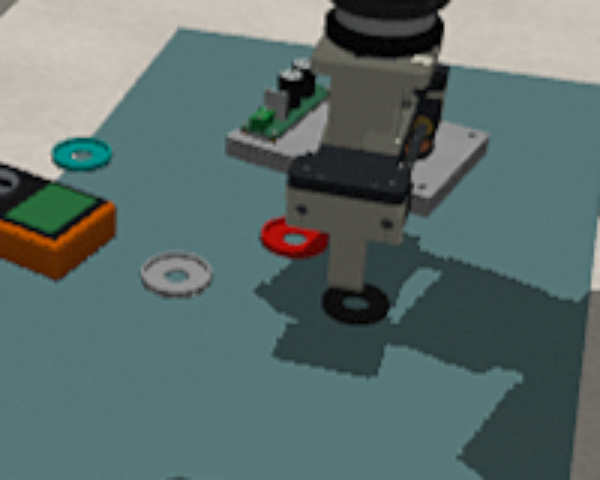

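Call:
arm_command(motion=[[[0,0,0,0.003,0,0.06,1],[0,0,0,0.003,0,0.11,1],[0,0,0,0.003,0,0.14,1],[0,0,0,0.003,0,0.15,1],[0,0,0,0.003,0,0.152,1],[0,0,0,0.003,0,0.152,1]]], grip_force=10)

```text
time: 17.15
tool_pos: [0.474, -0.0625, 0.0041]
tool_rot: [3.141, -0.001, 0.001]
contact_force: [0.2, -0.4, -0.1]
opening: 0.0919
```

Call:
arm_command(motion=[[[0,0,0,0,0,0,0.3],[0,0,0,0,0,0,0.1],[0,0,0,0,0,0,-0.1],[0,0,0,0,0,0,-0.1],[0,0,0,0,0,0,-0.1],[0,0,0,0,0,0,-0.1],[0,0,0,0,0,0,-0.1]]])

```text
time: 17.85
tool_pos: [0.4735, -0.0622, 0.0035]
tool_rot: [3.142, 0.0, 0.001]
contact_force: [0.4, 0.4, 0.3]
opening: 0.0481
```

Call:
arm_command(motion=[[[0,0,0,0,0,-0.05,-0.1],[0,0,0,0,0,-0.15,-0.1],[0,0,0,0,0,-0.3,-0.1],[0,0,0,0,0,-0.45,-0.1],[0,0,0,0,0,-0.5,-0.1],[0,0,0,0,0,-0.5,-0.1]]])

```text
time: 18.45
tool_pos: [0.4749, -0.0626, 0.156]
tool_rot: [3.14, -0.006, 0.001]
contact_force: [1.0, 0.3, 0.1]
opening: 0.0485
```

Call:
arm_command(motion=[[[0,0,0,0.037,0.13,0,-0.1],[0,0,0,0.037,0.28,0,-0.1],[0,0,0,0.037,0.43,0,-0.1],[0,0,0,0.037,0.57,0,-0.1],[0,0,0,0.037,0.68,0,-0.1],[0,0,0,0.037,0.722,0,-0.1],[0,0,0,0.037,0.722,0,-0.1],[0,0,0,0.037,0.722,0,-0.1]]])

```text
time: 19.25
tool_pos: [0.4844, -0.2773, 0.1524]
tool_rot: [-3.14, 0.002, 0.001]
contact_force: [0.5, 0.3, 0.0]
opening: 0.0485
```

```bash
python3 look.py 12
```

```text
[ 0.4844 -0.2773  0.1524] [-3.1396e+00  1.8000e-03  1.2000e-03] 19.25 0.04852850794711695 [0.5 0.3 0. ]
```

View pics/L12.png

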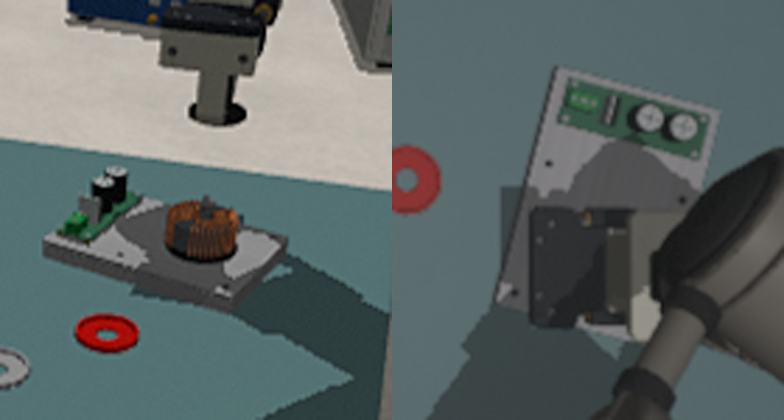

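Call:
arm_command(motion=[[[0,0,0,0,0,0.06,-0.1],[0,0,0,0,0,0.12,-0.1],[0,0,0,0,0,0.18,-0.1],[0,0,0,0,0,0.23,-0.1],[0,0,0,0,0,0.27,-0.1],[0,0,0,0,0,0.295,-0.1],[0,0,0,0,0,0.3,-0.1],[0,0,0,0,0,0.3,-0.1]]])

```text
time: 20.15
tool_pos: [0.485, -0.2786, 0.0638]
tool_rot: [3.141, -0.0, 0.001]
contact_force: [0.1, -0.1, -0.5]
opening: 0.0488
```

```bash
python3 look.py 13
```

```text
[ 0.485  -0.2786  0.0638] [ 3.1413e+00 -3.0000e-04  1.4000e-03] 20.15 0.04879385470027047 [ 0.1 -0.1 -0.5]
```

View pics/L13.png

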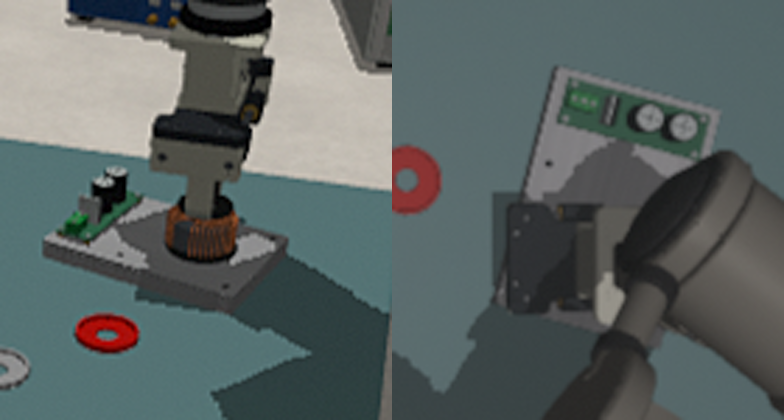

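Call:
arm_command(motion=[[[0,0,0,0,0,0.007,-0.1],[0,0,0,0,0,0.013,-0.1],[0,0,0,0,0,0.018,-0.1],[0,0,0,0,0,0.018,-0.1],[0,0,0,0,0,0.018,-0.1]]])

```text
time: 20.75
tool_pos: [0.4848, -0.2788, 0.0581]
tool_rot: [-3.142, 0.0, 0.001]
contact_force: [0.0, 0.7, -0.4]
opening: 0.0481
```

Call:
arm_command(motion=[[[0,0,0,0,0,0.001,-0.1],[0,0,0,0,0,0.002,-0.1],[0,0,0,0,0,0.002,-0.1]]])

```text
time: 21.05
tool_pos: [0.4848, -0.2788, 0.0575]
tool_rot: [3.142, -0.0, 0.001]
contact_force: [-1.0, -0.1, -0.4]
opening: 0.0484
```

Call:
arm_command(motion=[[[0,0,0,0,0,0,0.3],[0,0,0,0,0,0,0.7],[0,0,0,0,0,0,1],[0,0,0,0,0,0,1],[0,0,0,0,0,-0.07,1],[0,0,0,0,0,-0.2,1],[0,0,0,0,0,-0.3,1],[0,0,0,0,0,-0.32,1]]])

```text
time: 21.85
tool_pos: [0.4864, -0.2799, 0.1573]
tool_rot: [3.137, -0.006, 0.001]
contact_force: [0.8, -0.1, 1.1]
opening: 0.0917
```

```bash
python3 look.py 14
```

```text
[ 0.4864 -0.2799  0.1573] [ 3.1373e+00 -5.5000e-03  1.1000e-03] 21.85 0.09167146681898865 [ 0.8 -0.1  1.1]
```

View pics/L14.png

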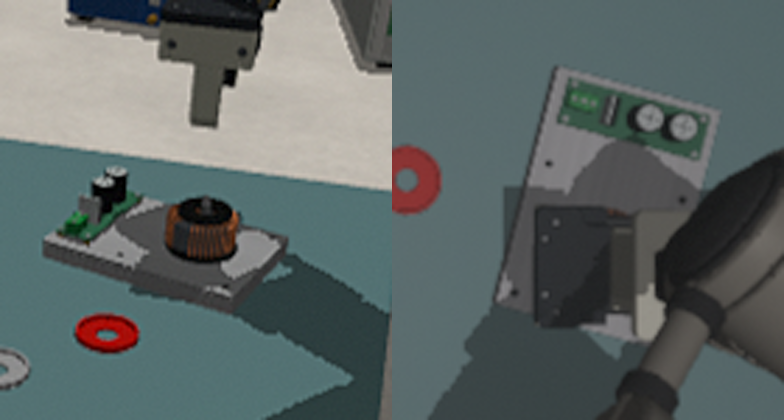

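The small pad is on with the stud tip through it. Now the dish.

Call:
arm_command(motion=[[[0,0,0,0.1,-0.18,0,1],[0,0,0,0.2,-0.35,0,1],[0,0,0,0.3,-0.52,0,1],[0,0,0,0.38,-0.69,0.05,1],[0,0,0,0.41,-0.748,0.15,1],[0,0,0,0.41,-0.748,0.3,1],[0,0,0,0.41,-0.748,0.35,1],[0,0,0,0.41,-0.748,0.35,1]]])

```text
time: 22.75
tool_pos: [0.6039, -0.0526, 0.0428]
tool_rot: [-3.139, 0.011, 0.003]
contact_force: [-0.8, -0.4, 0.2]
opening: 0.0919
```

Run:
```python
from h import *
o=robot.observe(); print(o['tool_pos'],o['tool_rot'],o['time'],o['opening'])
d=cam('side'); 
cv2.imwrite('pics/s15.png',cv2.resize(d['image'][120:280,200:400],None,fx=3,fy=3)[:,:,::-1])
```

```text
[ 0.6039183 -0.0525699  0.0427984] [-3.13933501e+00  1.07683518e-02  2.53994183e-03] 22.75 0.09190076176636924
```

View pics/s15.png

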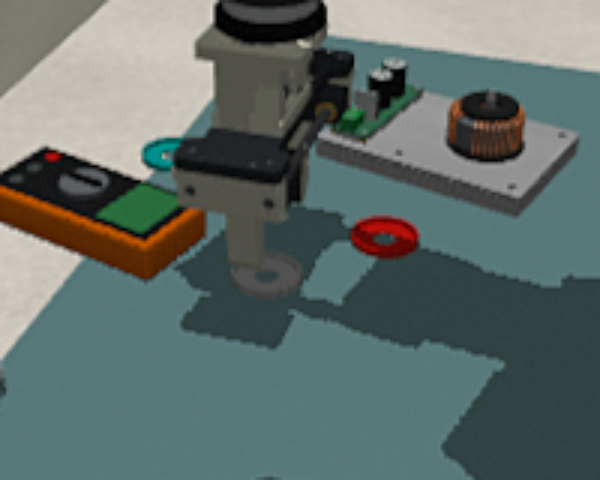

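Call:
arm_command(motion=[[[0,0,0,0,0,0,1],[0,0,0,0,0,0,1],[0,0,0,0,0,0,1]]])

```text
time: 23.1
tool_pos: [0.6083, -0.055, 0.0501]
tool_rot: [3.141, -0.003, 0.0]
contact_force: [0.7, 1.2, 0.7]
opening: 0.0919
```

Call:
arm_command(motion=[[[0,0,0,0,0,0.06,1],[0,0,0,0,0,0.11,1],[0,0,0,0,0,0.14,1],[0,0,0,0,0,0.15,1],[0,0,0,0,0,0.152,1],[0,0,0,0,0,0.152,1]]])

```text
time: 23.7
tool_pos: [0.6079, -0.0543, 0.0032]
tool_rot: [3.141, -0.001, 0.001]
contact_force: [0.3, 0.7, 0.2]
opening: 0.0919
```

Call:
arm_command(motion=[[[0,0,0,0,0,0,0.3],[0,0,0,0,0,0,0.1],[0,0,0,0,0,0,0],[0,0,0,0,0,0,0],[0,0,0,0,0,0,0],[0,0,0,0,0,0,0],[0,0,0,0,0,0,0]]])

```text
time: 24.4
tool_pos: [0.6076, -0.0543, 0.003]
tool_rot: [3.141, -0.0, 0.001]
contact_force: [0.2, -1.0, 0.2]
opening: 0.0527
```

Call:
arm_command(motion=[[[0,0,0,0,0,-0.05,0],[0,0,0,0,0,-0.15,0],[0,0,0,0,0,-0.3,0],[0,0,0,0,0,-0.45,0],[0,0,0,0,0,-0.5,0],[0,0,0,0,0,-0.5,0],[0,0,0,0,0,-0.5,0]]])

```text
time: 25.1
tool_pos: [0.6071, -0.0541, 0.1528]
tool_rot: [3.142, 0.0, 0.001]
contact_force: [-0.9, 0.8, -1.1]
opening: 0.0522
```

Call:
arm_command(motion=[[[0,0,0,-0.06,0.12,0,0],[0,0,0,-0.14,0.26,0,0],[0,0,0,-0.22,0.4,0,0],[0,0,0,-0.3,0.55,0,0],[0,0,0,-0.37,0.68,0,0],[0,0,0,-0.41,0.749,0,0],[0,0,0,-0.41,0.749,0,0],[0,0,0,-0.41,0.749,0,0]]])

```text
time: 25.9
tool_pos: [0.484, -0.2787, 0.1514]
tool_rot: [-3.139, 0.002, -0.0]
contact_force: [-0.3, 0.5, -0.6]
opening: 0.0524
```

Call:
arm_command(motion=[[[0,0,0,0,0,0,0],[0,0,0,0,0,0,0],[0,0,0,0,0,0,0]]])

```text
time: 26.2
tool_pos: [0.4853, -0.278, 0.1528]
tool_rot: [-3.141, 0.0, 0.003]
contact_force: [1.6, 0.7, -0.8]
opening: 0.0522
```

```bash
python3 look.py 16
```

```text
[ 0.4853 -0.278   0.1528] [-3.1414e+00  2.0000e-04  2.8000e-03] 26.2 0.05217561817450187 [ 1.6  0.7 -0.8]
```

View pics/L16.png

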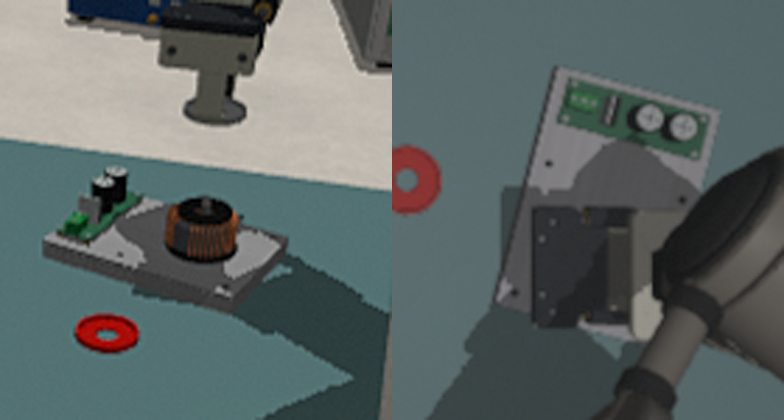

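Call:
arm_command(motion=[[[0,0,0,-0.003,0,0.06,0],[0,0,0,-0.003,0,0.12,0],[0,0,0,-0.003,0,0.17,0],[0,0,0,-0.003,0,0.21,0],[0,0,0,-0.003,0,0.25,0],[0,0,0,-0.003,0,0.275,0],[0,0,0,-0.003,0,0.285,0],[0,0,0,-0.003,0,0.285,0]]])

```text
time: 27.1
tool_pos: [0.4839, -0.2791, 0.0672]
tool_rot: [-3.142, 0.0, 0.001]
contact_force: [-0.8, 1.0, -0.5]
opening: 0.0526
```

Call:
arm_command(motion=[[[0,0,0,0,0,0.004,0],[0,0,0,0,0,0.008,0],[0,0,0,0,0,0.01,0],[0,0,0,0,0,0.01,0]]])

```text
time: 27.5
tool_pos: [0.484, -0.2791, 0.0646]
tool_rot: [3.141, -0.0, 0.001]
contact_force: [-0.5, 0.2, -0.9]
opening: 0.0521
```

```bash
python3 look.py 17
```

```text
[ 0.484  -0.2791  0.0646] [ 3.1413e+00 -2.0000e-04  1.1000e-03] 27.5 0.05212977083502079 [-0.5  0.2 -0.9]
```

View pics/L17.png

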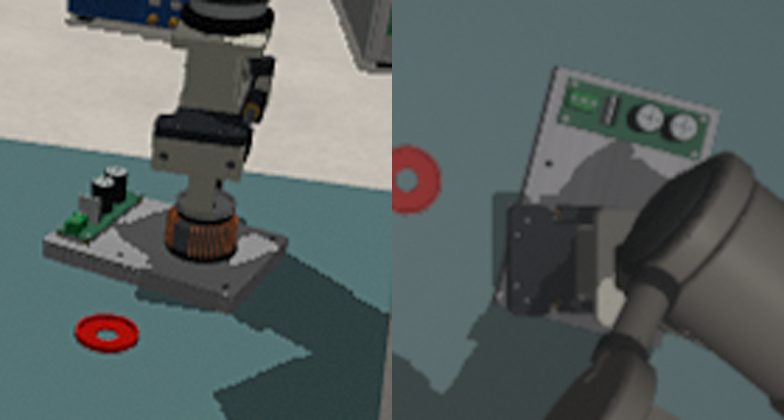

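Call:
arm_command(motion=[[[0,0,0,0,0,0.002,0],[0,0,0,0,0,0.004,0],[0,0,0,0,0,0.005,0],[0,0,0,0,0,0.005,0]]])

```text
time: 28.0
tool_pos: [0.4839, -0.279, 0.063]
tool_rot: [3.142, 0.0, 0.001]
contact_force: [-0.7, -0.5, 0.5]
opening: 0.0527
```

Call:
arm_command(motion=[[[0,0,0,0,0,0,0.3],[0,0,0,0,0,0,0.7],[0,0,0,0,0,0,1],[0,0,0,0,0,0,1],[0,0,0,0,0,-0.07,1],[0,0,0,0,0,-0.2,1],[0,0,0,0,0,-0.35,1],[0,0,0,0,0,-0.5,1]]])

```text
time: 28.8
tool_pos: [0.4836, -0.2788, 0.2144]
tool_rot: [-3.141, 0.001, 0.001]
contact_force: [1.2, -0.4, 0.5]
opening: 0.0916
```

Call:
arm_command(motion=[[[0,0,0,-0.2,-0.15,0,1],[0,0,0,-0.3,-0.3,0,1],[0,0,0,-0.35,-0.45,0,1],[0,0,0,-0.35,-0.6,0,1],[0,0,0,-0.35,-0.7,0,1],[0,0,0,-0.35,-0.7,0,1],[0,0,0,-0.35,-0.7,0,1],[0,0,0,-0.35,-0.7,0,1]]])

```text
time: 29.6
tool_pos: [0.3791, -0.0699, 0.213]
tool_rot: [3.141, -0.001, 0.001]
contact_force: [0.7, -0.2, 0.7]
opening: 0.092
```

```bash
python3 look.py 18
python3 - <<'E'
from h import *
d=dict(np.load('/tmp/top18.npz')); save(d,'t18.png')
s=dict(np.load('/tmp/side18.npz'))
cv2.imwrite('pics/z18.png',cv2.resize(s['image'][130:200,300:410],None,fx=7,fy=7,interpolation=cv2.INTER_CUBIC)[:,:,::-1])
E
```

```text
[ 0.3791 -0.0699  0.213 ] [ 3.1409e+00 -6.0000e-04  7.0000e-04] 29.6 0.09202040221593143 [ 0.7 -0.2  0.7]
```

View pics/z18.png

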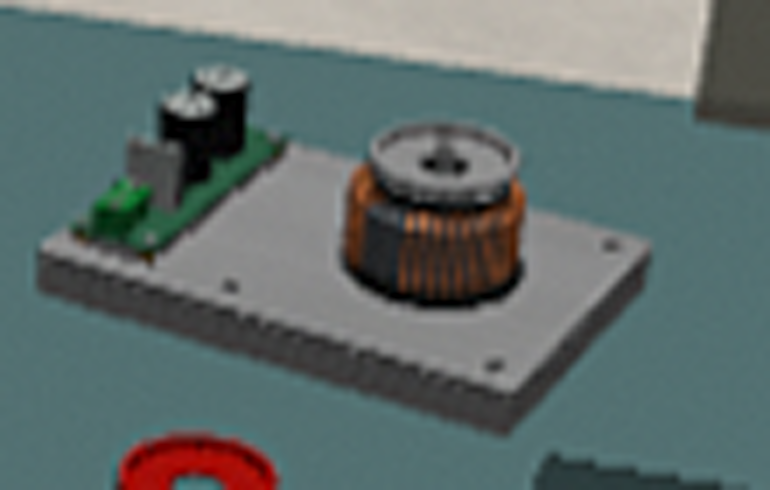

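View pics/t18.png

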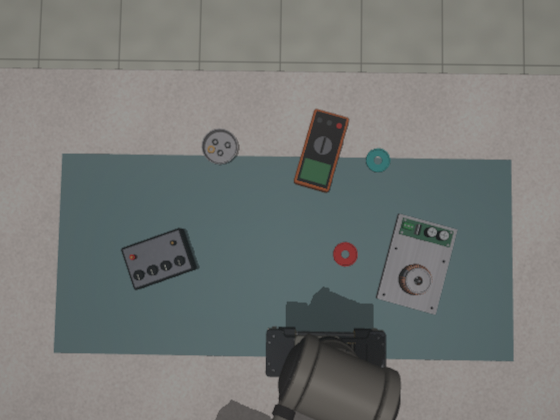

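The stack sits upright at side crop (435,210): dish with its rim up, stud tip through the hole at (445,160). The bystanders look unmoved in the top view. One depth check, then hand in.

Run:
```python
from h import *
d=dict(np.load('/tmp/top18.npz')); a=dict(np.load('/tmp/top0.npz')); M=np.array(d['cam_to_world'])
v,u=np.mgrid[265:300,400:435]; z=d['z_map'][v,u]
p=np.stack([(u-d['cx'])/f(d)*z,(v-d['cy'])/f(d)*z,z],-1)@M[:3,:3].T+M[:3,3]
h=p[...,2]; print(np.round(h[::3,::3]*1000).astype(int))
for n,(x0,x1,y0,y1) in dict(box=(110,205,220,300),meter=(285,355,100,200),tin=(195,245,120,170),red=(328,362,238,270),turq=(360,395,145,178)).items():
    print(n,np.abs(d['image'][y0:y1,x0:x1].astype(int)-a['image'][y0:y1,x0:x1]).mean().round(2))
robot.hand_in(); print(robot.observe()['time'])
```

```text
[[  20   21   19   35   45   50   55   51   17   15   22   18]
 [  21   23   41   53   54   66   66   66   59   52   18   25]
 [  19   35   48   65   60   63   64   64   67   71   20   22]
 [  24   48   46   62   60   63   60   62   58   61   69   20]
 [  30   55   67   63   62   22   23   41   67   61   63   16]
 [  22   52   68   60   63   50   73   34   64   62   69   22]
 [  25   49   64   63   63   62   36   63   62   62   67   21]
 [  17   45   50   63 1173   64   64   61   64   65   67   19]
 [  18   21   46   62   64   63   64   62   63   67   23   21]
 [1173   22   27   36   50   68   68   69   22   21   19   19]
 [  21   20   24   19   21   20   18   19   22   19   18   19]
 [  18   19   21   19   23   22   27   21   16   15   19   17]]
box 2.23
meter 2.48
tin 2.94
red 2.11
turq 2.64
the job is handed in; nothing more can be done
the job is handed in; nothing more can be done
```

The choke is mounted on the stud, ready for its nut, and the job is handed in. From the bottom up the stack is the large pad, the choke, the small pad and the dish, rim up. I lowered the choke in small steps until it touched the pad (the force changed from −4.5 to +3.2 N), and only then let go. It was finished at about 30 s of the 102 s allowed.

My last checks all agreed:
- **Height and level:** the depth map puts the dish floor at about 63 mm, its rim at about 67 mm and the stud tip at about 73 mm. Those are the heights expected for a full, flat stack.
- **Surroundings:** the pictures before and after show no movement of the decade box, multimeter, tin, or the red and turquoise rings.
- **Robot:** the gripper is open and parked clear of everything.

The two cameras disagreed by about 4 mm in y, so I used values in between. That was within the clearance of the holes.

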